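# Set and lock the length stop

## Robot

A 7-joint arm with a two-finger parallel gripper is mounted at the origin on a cart in front of the work surface, level with it; the furniture and walls round the work are solid. World frame = base frame: x ahead of the robot, y to its left, z up, the work surface at z = 0. Lengths are in m, angles in rad, forces in N, time in s.
With the tool pointing down it reaches from about 0.425 to 0.825 m from the base axis. Payload 3.6 kg.
Tool frame: the origin (TCP) lies where the fingers leave the gripper's body, on its centre line; the fingertips stand 73 mm ahead of it and the grasp point (between the pads) lies 54 mm ahead of it; z points along the fingers, y is the line along which they close (so a half turn about z gives the same grasp; the last joint's range is limited). The gripper opens to 85 mm and grips with 20 to 120 N. Pads are 22 mm wide; open, the fingers measure 114 mm over their backs; the gripper's body (76 mm by 85 mm) begins 54 mm behind the grasp point. The pads swing forward as they close: fully open they stand 13 mm farther back than shut.
Start: joints at [1.278, 0.615, -0.013, 1.423, 0.008, 1.103, -0.04], TCP at [0.171, -0.627, 0.304] pointing down, gripper open.
Joint ranges: [-3.12, 3.12], [-0.3, 2.06], [-1.34, 1.32], [0.26, 2.42], [-1.36, 4.5], [0.01, 1.98], [-2.84, 2.84]. Speed limits (rad/s): [2.79, 2.79, 3.14, 3.14, 3.14, 3.14, 3.14].

## Interface

Orientations are given as a unit quaternion [x, y, z, w].
In Python, from station import arm, snapshot, camera_info, ticket gives the robot as it stands. Calls block until the motion is done:
- arm.movep(position, orientation): joint-space move of the TCP to a pose.
- arm.line_to(position, velocity=0.15, ori=None): straight line of the TCP; ori=None keeps the orientation; velocity is the mean speed in m/s.
- arm.move_j(angles): joint-space move.
- arm.move_gripper(opening, effort=None): opening from 0.0 (shut) to 1.0 (fully open); effort is the grip in N (None keeps the last); returns when the fingers have stopped.
- arm.pause(seconds).
- arm.ik(position, orientation): joint angles nearest the present ones, or None.
- snapshot(name): name is "scene" or "top" or "wrist"; returns the picture (480x640x3 uint8, blue, green, red); there is no depth.
- camera_info(name): a dict with "fx", "fy", "cx", "cy" (pixels), "dist_coeffs" ([k1, k2, p1, p2, k3] as OpenCV has them; the pictures are not rectified), "R" (3x3) and "t" (3): a world point X has camera coordinates R X + t; the wrist camera has in their place "T_tool_cam" (4x4, takes a point from camera to tool coordinates, whose origin is the TCP and whose axes are the flange's). Camera axes: x right, y down, z forward; pixel columns grow to the right and rows downward; lengths in m; the calibration is good to about 2 mm. A picture is of the moment at which its call begins: read the wrist's pose just before it. camera_info takes no time and is no camera call.
A pose or a line that the arm cannot do raises arm.MotionError and nothing moves.
- ticket.finish_job(): hands the job in; it is judged then, once.
Readings, each from a call of its own:
- arm.read_time(): time.
- arm.read_joint_positions(): joint angles.
- arm.read_dq(): joint speeds.
- arm.read_effort(): joint torques, N m.
- arm.read_tool_pos(): TCP position.
- arm.read_eef_rot(): TCP orientation.
- arm.read_ft_force(): force on the tool from outside, world axes, zero at the start.
- arm.read_wrist_torque(): the same for the moment, N m.
- arm.read_opening(): opening from 0.0 (shut) to 1.0 (fully open).
- arm.read_finger_force(): force on a finger pad.
Only numpy, scipy, OpenCV 4.12 (cv2) and the standard library are available. Lean on these libraries where they do the work, as an engineer would, in place of code of your own. Each camera call takes 0.05 s, during which the arm holds its last target. There are 200 camera calls.

## Task

Set the length stop for the next cut: with a fingertip, gently push the blue stop along its rail until it clicks into the notch marked by the yellow tile, then press its red lever down flat to lock it. Push and press only, do not grip or lift anything, and leave the tape measure, grease tin, marker and steel pin lying where they are.

Things in the scene. Friction and masses are not known exactly. Their poses are not given: they have to be found in the camera images.
- gauge: length-stop gauge fixed on the bench: grey base plate 100 (x) x 350 (y) x 8 mm thick, with a steel rail 28 mm wide along its own y axis, the rail's top 20 mm above the bench, and a dark block at each end of the rail up to 28 mm. Origin: centre of the underside, on the bench; its x points away from the robot (turned by up to 0.3 rad). The rail has four notches across it, at y = -100, -50, +50 and +100 mm in this frame
- stop (a joint): position (m) of the blue sliding stop along the gauge's y axis, 0 at the middle of the rail, free from -0.124 to +0.124. Sliding takes about 2 N. A sprung ball under the stop snaps into each notch from about 4 mm either side and centres the stop there; getting it out again takes about 9 N, then it slips a few mm ahead. It starts between the two middle notches, out of any notch
- stop_top (a point): centre of the top of the blue stop block, 50 mm above the bench. The block is 56 mm (gauge x) by 44 mm (gauge y); its two flat flanks, 22 mm either side of this point along y, reach from 10 to 50 mm above the bench (the rail's top, 20 mm up, passes beneath its middle). A white line marks the middle of its front. Keep the block ungripped: more than 40 N between fingers and stop counts as gripping or forcing it
- plunger (a joint): how far (m) the sprung ball has dropped below the rail's top: about 0 between notches, 0.0027 when it sits in a notch. Its brass pin shows in the top of the stop
- lever (a joint): angle (rad) of the red locking lever on the stop: 0 as found, raised by 0.70 rad (40 degrees); 0.70 when pressed flat, where it meets its end stop and holds the brass pin down, so that moving the stop then takes about 14 N. It stays where it is left, and needs about 2.5 N at its tip. While the ball is out of a notch the raised pin blocks it at about 0.55
- lever_tip (a point): middle of the upper face of the lever's tip pad (14 mm by 20 mm), the place to press down. It points towards the robot, 55 mm from the hinge; the hinge runs along the gauge's y, 16 mm behind the middle of the stop (gauge x) and 56 mm above the bench. The tip stands about 94 mm above the bench when the lever is up, and 60 mm when it is flat (then 39 mm in front of the middle of the stop)
- tile_yellow: yellow marker tile 18 x 24 x 4 mm fixed on the base plate in front of the rail, in line with the notch that is wanted; which notch varies. Origin: centre of its underside, 39 mm in front of the rail's middle line; axes as the gauge's
- tape_measure: bystander: loose yellow and black tape measure 66 x 81 x 32 mm right of the gauge; origin centre of its underside
- grease_tin: bystander: loose grease tin 67 mm across, 58 mm high, with a blue lid, left of the gauge; origin centre of its underside
- marker: bystander: loose white and blue marker pen 135 mm long, 17 mm high, lying in front of the gauge; origin centre of its underside
- steel_pin: bystander: loose steel pin 98 mm long, 8 mm thick, lying behind the gauge; origin centre of its underside
- tile_red: red marker tile like the yellow one, in line with another notch
- tile_green: green marker tile like the yellow one, in line with another notch
- tile_white: white marker tile like the yellow one, in line with another notch

How it is judged:
By the outcome, as a careful person would: the job done as asked, in the order asked, and still so for the second after the job is handed in, with the robot touching nothing.
It also fails if it takes over 45 s, if anything falls off the work surface, if the arm or the gripper's body presses on something with over 40 N, if the wrist force passes 120 N, or if a joint passes its speed limit or range.

## Working session

There is one attempt and no reset: what is moved stays moved. The work goes in short steps, each a Python script; the robot and the scene stay as the last script left them, time stands still between calls to the robot, and variables do not carry over. Pictures are saved under pics/ and viewed, at most 10 in all, crops included, and the job is handed in when it is done.

```bash
mkdir -p pics; ls; python3 - <<'E'
from station import arm, snapshot, camera_info
import cv2
for n in ("scene","top"):
    cv2.imwrite(f"pics/{n}0.png",snapshot(n)); c=camera_info(n); print(n,c)
print(arm.read_tool_pos(),arm.read_eef_rot(),arm.read_time(),arm.read_opening())
E
```

```text
pics
scene {'fx': 484.62610973008464, 'fy': 484.62610973008464, 'cx': 318.2293607571715, 'cy': 239.80102138236055, 'dist_coeffs': array([-0.01424196,  0.        ,  0.        ,  0.        ,  0.        ]), 'R': array([[-0.86095836, -0.50858645,  0.00951424],
       [-0.31891877,  0.52512004, -0.78901189],
       [ 0.39628464, -0.68234066, -0.61430425]]), 't': array([0.46729045, 0.15405106, 0.77645563])}
top {'fx': 466.40306944460116, 'fy': 466.40306944460116, 'cx': 324.4993777613374, 'cy': 237.94582489943053, 'dist_coeffs': array([-0.12358916,  0.        ,  0.        ,  0.        ,  0.        ]), 'R': array([[-0.00960179, -0.99991786, -0.00849004],
       [-0.99048311,  0.01067629, -0.1372196 ],
       [ 0.13729897,  0.00709169, -0.99050427]]), 't': array([0.11860083, 0.48713668, 0.87946857])}
[ 0.17056616 -0.62668784  0.3028334 ] [ 9.91180454e-01  1.32513876e-01 -1.84590476e-04 -1.16045434e-03] 0.1 0.9963173484243297
```

View pics/scene0.png

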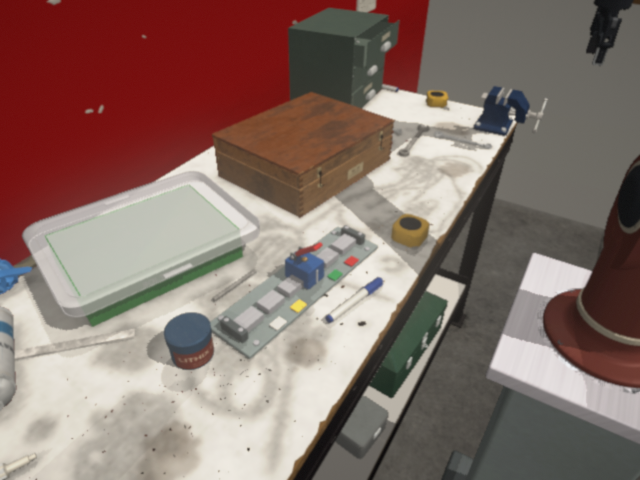

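View pics/top0.png

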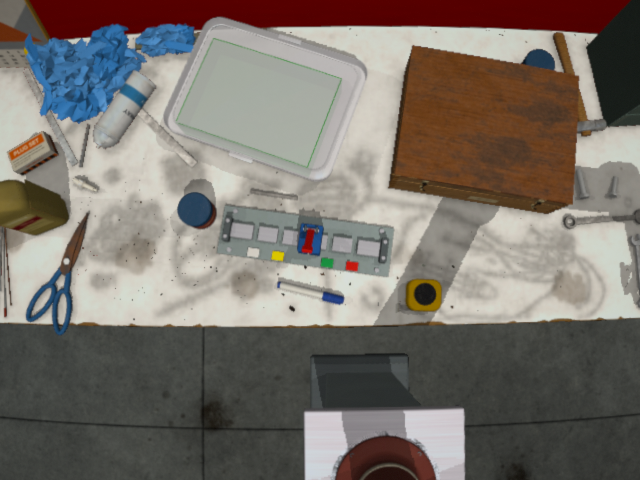

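Top view: the yellow tile is at (278,256), white (253,253), green (327,263) and red (352,266). The blue stop with its red lever is at about (310,240), between yellow and green, so the yellow notch is gauge y=+50.

```bash
cat > h.py <<'E'
import numpy as np, cv2
from station import arm, snapshot, camera_info
def ray(cam, px, R=None, t=None):
    c=camera_info(cam); K=np.array([[c["fx"],0,c["cx"]],[0,c["fy"],c["cy"]],[0,0,1]])
    u=cv2.undistortPoints(np.array(px,float).reshape(-1,1,2),K,np.array(c["dist_coeffs"]))[:,0]
    d=np.c_[u,np.ones(len(u))]
    if R is None: R,t=np.array(c["R"]),np.array(c["t"])
    return -R.T@t, d@R
def onplane(cam,px,z,R=None,t=None):
    o,d=ray(cam,px,R,t); return o+d*((z-o[2])/d[:,2])[:,None]
def wristRt():
    from scipy.spatial.transform import Rotation as Ro
    T=np.eye(4); T[:3,:3]=Ro.from_quat(arm.read_eef_rot()).as_matrix(); T[:3,3]=arm.read_tool_pos()
    W=np.linalg.inv(T@np.array(camera_info("wrist")["T_tool_cam"])); return W[:3,:3],W[:3,3]
HUE=dict(yellow=((20,120,120),(35,255,255)),green=((45,100,60),(80,255,255)),blue=((100,120,40),(130,255,255)),red=((0,150,80),(8,255,255)),red2=((172,150,80),(180,255,255)))
def blobs(im,col,roi,amin=20):
    x0,y0,x1,y1=roi; h=cv2.cvtColor(im,cv2.COLOR_BGR2HSV)
    m=cv2.inRange(h,*HUE[col])
    if col=="red": m|=cv2.inRange(h,*HUE["red2"])
    k=np.zeros_like(m); k[y0:y1,x0:x1]=255; m&=k
    cs,_=cv2.findContours(m,cv2.RETR_EXTERNAL,cv2.CHAIN_APPROX_NONE)
    out=[]
    for c in sorted(cs,key=cv2.contourArea,reverse=True):
        if cv2.contourArea(c)<amin: continue
        M=cv2.moments(c); out.append((np.array([M["m10"]/M["m00"],M["m01"]/M["m00"]]),cv2.contourArea(c),c))
    return out
E
python3 - <<'E'
from h import *
T={}
for cam,roi in (("top",(215,200,400,280)),("scene",(210,220,385,360))):
    im=cv2.imread(f"pics/{cam}0.png"); P={}
    for col in("yellow","green","red","blue"):
        for b in blobs(im,col,roi):
            z=.05 if col=="blue" else .012
            print(cam,col,b[0].round(1),b[1],onplane(cam,[b[0]],z)[0].round(4),cv2.boundingRect(b[2]))
    cv2.imwrite(f"pics/{cam}0c.png",cv2.resize(im[190:290,205:405] if cam=="top" else im[220:360,205:385],None,fx=4,fy=4,interpolation=cv2.INTER_CUBIC))
E
```

```text
top yellow [277.3 255.4] 90.0 [0.4571 0.2085 0.012 ] (271, 251, 13, 10)
top green [326.7 262.4] 86.0 [0.4422 0.1099 0.012 ] (321, 258, 13, 10)
top red [308.1 241.7] 155.0 [0.4842 0.1466 0.012 ] (302, 229, 12, 24)
top red [351.6 265.7] 83.5 [0.4351 0.0605 0.012 ] (346, 261, 12, 10)
top blue [311.1 238.9] 288.0 [0.4846 0.1394 0.05  ] (298, 223, 25, 33)
scene yellow [298.  305.6] 97.0 [0.4573 0.211  0.012 ] (291, 300, 15, 12)
scene green [334.6 274.7] 54.0 [0.4425 0.1125 0.012 ] (329, 270, 12, 10)
scene red [350.9 260.7] 44.0 [0.4353 0.0629 0.012 ] (346, 257, 11, 8)
scene blue [313.4 261.9] 77.5 [0.4703 0.1399 0.05  ] (308, 255, 13, 14)
```

View pics/top0c.png

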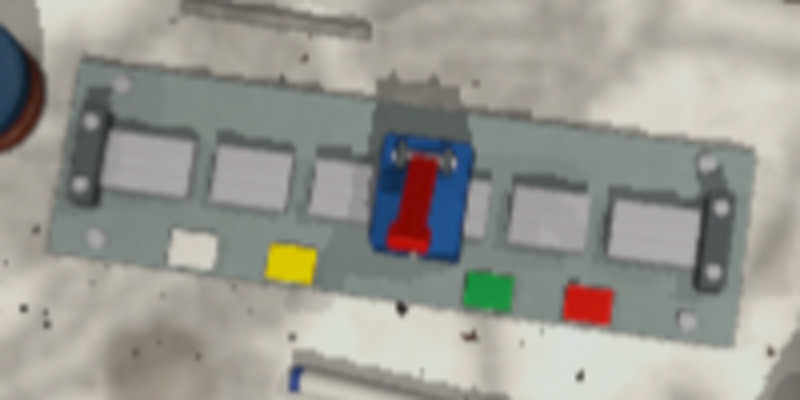

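The crop shows the stop centred near top-camera pixel (310,239.5). The tiles give a 99.7 mm yellow–green spacing (expected 100) and a yaw of about -0.148. The stop is near s=-0.014. Next I close the fingers, hover above and check with the wrist camera.

```bash
cat >> h.py <<'E'
from scipy.spatial.transform import Rotation as Ro
E
python3 - <<'E'
from h import *
yaw=-0.148; ey=np.array([-np.sin(yaw),np.cos(yaw),0]); ex=np.array([np.cos(yaw),np.sin(yaw),0])
q=Ro.from_matrix(np.c_[ey,ex,[0,0,-1]]).as_quat()
print(np.linalg.det(np.c_[ey,ex,[0,0,-1]]))
arm.move_gripper(0.0,20)
c=np.array([.488,.154,0])
arm.movep(c-.04*ey+np.array([0,0,.30]),q)
R,t=wristRt(); np.savez("w1.npz",R=R,t=t)
cv2.imwrite("pics/w1.png",snapshot("wrist"))
print(arm.read_time(),arm.read_tool_pos(),arm.read_joint_positions(),arm.read_ft_force(),camera_info("wrist")["T_tool_cam"])
E
```

```text
1.0
3.75 [0.48246715 0.11351775 0.29987215] [ 0.25897413  0.47828962 -0.78286957  1.85007592  0.40239812  0.97870242
 -0.84776104] [ 0.41029905 -0.19093392 -0.61838561] [[-1.54985286e-04 -9.60648815e-01 -2.77765784e-01  7.22916395e-02]
 [ 9.99999980e-01 -1.13089934e-04 -1.66851262e-04 -3.58155247e-04]
 [ 1.28872953e-04 -2.77765804e-01  9.60648813e-01 -6.96224355e-02]
 [ 0.00000000e+00  0.00000000e+00  0.00000000e+00  1.00000000e+00]]
```

View pics/w1.png

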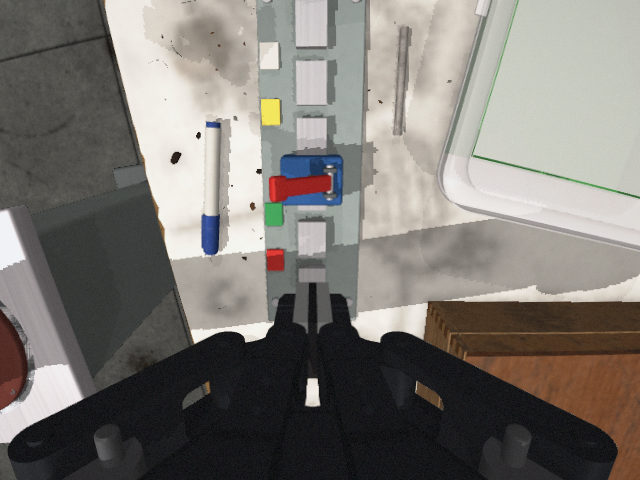

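The wrist view shows yellow (271,112), white (269,56), green (274,214), red (275,260), the blue block at columns 280–343 and rows 155–205, and the lever tip near (275,188). I'll measure from this.

```bash
python3 - <<'E'
from h import *
w=np.load("w1.npz"); R,t=w["R"],w["t"]; im=cv2.imread("pics/w1.png"); roi=(255,30,350,275); P={}
for col in("yellow","green","red","blue"):
    for b in blobs(im,col,roi,100):
        p=onplane("wrist",[b[0]],.012,R,t)[0]; print(col,b[0].round(1),b[1],p.round(4),cv2.boundingRect(b[2]))
        if col not in P or col=="red" and p[1]<P["red"][1]: P[col]=p
d=P["yellow"]-P["red"]; ey=d/np.linalg.norm(d); ex=np.array([ey[1],-ey[0],0])
print("spacing",np.linalg.norm(d),np.linalg.norm(P["yellow"]-P["green"]),"yaw",-np.arcsin(ey[0]))
c=P["yellow"]-.05*ey+.039*ex; print("centre",c)
b=np.vstack([b[2] for b in blobs(im,"blue",roi,20)])[:,0]
g=onplane("wrist",b,.05,R,t)-c; gx,gy=g@ex,g@ey
# lower edge of block for columns right of lever and left
for lo,hi in((283,300),(305,325),(330,341)):
    k=(b[:,0]>=lo)&(b[:,0]<hi); print(lo,"min y rows",b[k,1].max(),"s flank -:",np.percentile(gy[k],3).round(4),"max",gy[k].max().round(4))
print("x range",gx.min(),gx.max())
E
```

```text
yellow [270.2 111.4] 441.5 [0.4566 0.2117 0.012 ] (261, 99, 20, 26)
green [273.5 213.9] 354.0 [0.442  0.1129 0.012 ] (265, 203, 18, 23)
red [296.6 186. ] 1082.5 [0.47   0.1375 0.012 ] (269, 175, 62, 27)
red [275.1 259.1] 305.0 [0.4349 0.0645 0.012 ] (267, 249, 17, 22)
blue [311.7 175.9] 1606.0 [0.4864 0.1452 0.012 ] (280, 155, 63, 50)
spacing 0.14878129579186342 0.09985956906866315 yaw -0.14655324100520212
centre [0.48790301 0.15651704 0.012     ]
283 min y rows 204 s flank -: -0.0324 max 0.0112
305 min y rows 204 s flank -: -0.0325 max 0.0111
330 min y rows 204 s flank -: -0.0325 max 0.011
x range -0.027506762499311995 0.027101755939577567
```

The block measures 43.6 × 54.6 mm (expected 44 × 56), with its centre at s=-0.0107. Next I push from the -y flank with force feedback.

```bash
cat >> h.py <<'E'
yaw=-0.1470; ey=np.array([-np.sin(yaw),np.cos(yaw),0]); ex=np.array([np.cos(yaw),np.sin(yaw),0])
C=np.array([.4879,.1562,0]); Q=Ro.from_matrix(np.c_[ey,ex,[0,0,-1]]).as_quat()
def G(gx,gy,z): return C+gx*ex+gy*ey+np.array([0,0,z])   # gauge coords -> TCP world
def s_tool(): p=np.array(arm.read_tool_pos())-C; return p@ey
E
python3 - <<'E'
from h import *
arm.line_to(G(0,-.060,.17),.2,Q)
arm.line_to(G(0,-.060,.109),.1)
arm.pause(.1); f0=np.array(arm.read_ft_force()); print("base",f0)
F=lambda:(np.array(arm.read_ft_force())-f0)@ey
for s in (-.046,-.043,-.035,-.02,-.005,.006):
    arm.line_to(G(0,s,.109),.04); print(s,round(s_tool(),4),round(F(),2))
    if F()<-12: break
for s in np.arange(.007,.0181,.001):
    arm.line_to(G(0,s,.109),.02); f=F(); print(round(s,4),round(s_tool(),4),round(f,2))
    if f<-7: break
    if s>.009 and f>-.5: break
cv2.imwrite("pics/t2.png",snapshot("top")[190:290,205:405].repeat(4,0).repeat(4,1))
print(arm.read_time())
E
```

```text
base [0.39727671 0.02032128 0.31600475]
-0.046 -0.0455 0.12
-0.043 -0.0428 0.47
-0.035 -0.0359 -3.28
-0.02 -0.0203 -3.57
-0.005 -0.005 -3.3
0.006 0.0062 -2.91
0.007 0.0067 -4.15
0.008 0.0077 -3.91
0.009 0.009 -3.85
0.01 0.0108 -2.65
0.011 0.0125 -0.37
9.2917
```

View pics/t2.png

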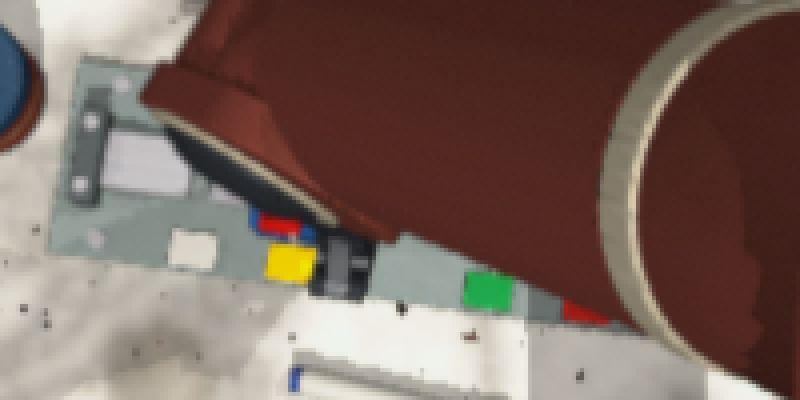

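The force dropped from -3.9 to -0.4 N at tool s≈0.0125, which fits the click. The top view, partly hidden by the arm, shows the stop in line with the yellow tile. I back off, rise and check with the wrist camera.

```bash
python3 - <<'E'
from h import *
arm.line_to(G(0,-.005,.109),.1); arm.line_to(G(-.02,-.01,.22),.2)
R,t=wristRt(); im=snapshot("wrist"); cv2.imwrite("pics/w3.png",im); np.savez("w3.npz",R=R,t=t); print(arm.read_time())
for col,z in(("yellow",.012),("white",.012),("blue",.05),("red",.094)):
    if col=="white": continue
    for b in blobs(im,col,(150,0,500,330),150):
        q=onplane("wrist",b[2][:,0],z,R,t)-C; p=onplane("wrist",[b[0]],z,R,t)[0]-C
        print(col,b[0].round(),b[1],"g",(p@ex).round(4),(p@ey).round(4),"x",(q@ex).min().round(4),(q@ex).max().round(4),"y",(q@ey).min().round(4),(q@ey).max().round(4))
E
```

```text
10.3667
yellow [285. 148.] 449.0 g -0.0415 0.0517 x -0.0479 -0.0305 y 0.0384 0.0614
blue [344. 152.] 2877.0 g 0.0004 0.0504 x -0.0279 0.0271 y 0.0264 0.069
blue [212. 296.] 808.0 g -0.0945 -0.0527 x -0.1028 -0.0856 y -0.0721 -0.0348
red [326. 160.] 2107.0 g -0.0133 0.0484 x -0.0326 0.0109 y 0.0379 0.0574
```

View pics/w3.png

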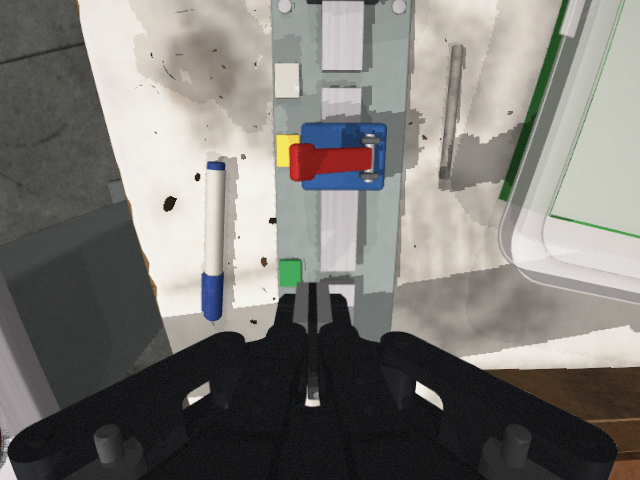

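The stop's -y top edge is at 0.0264, so its centre is about 0.0484. The yellow tile spans 0.0384–0.0614 and the bystanders are undisturbed. The lever pad is at y≈0.048, x down to -0.033. Next I press it along its arc; reaching below the 0.55 block height will also confirm the ball is seated.

```bash
python3 - <<'E'
from h import *
def tip(th,dz=0): p=.7-th; return G(.016-.055*np.cos(p)+.004*np.sin(p),.049,.056+.055*np.sin(p)+.004*np.cos(p)+.073+dz)
arm.line_to(tip(0,.03),.15); arm.pause(.1); f0=np.array(arm.read_ft_force()); 
F=lambda:np.array(arm.read_ft_force())-f0
arm.line_to(tip(0,.006),.1)
def go(p,l):
    arm.line_to(p,.04); f=F(); print(l,"tipz",round(arm.read_tool_pos()[2]-.073,4),f.round(2)); return f[2]
ok=True
for th in np.arange(.05,.701,.065):
    if go(tip(th),round(th,3))>15: ok=False; break
if ok:
    for d in (.001,.002,.003,.004,.005):
        if go(tip(.7,-d),-d)>9: break
print(arm.read_time())
E
```

```text
0.05 tipz 0.0927 [ 0.53 -0.08 -0.19]
0.115 tipz 0.0898 [ 0.9   0.01 -0.25]
0.18 tipz 0.0867 [ 1.05 -0.24 -0.18]
0.245 tipz 0.0835 [ 1.01 -0.32  0.14]
0.31 tipz 0.0803 [ 0.69 -0.48 -0.54]
0.375 tipz 0.077 [ 0.39 -0.04 -0.65]
0.44 tipz 0.0737 [ 0.23 -0.76 -0.18]
0.505 tipz 0.0703 [ 0.62 -0.19 -0.08]
0.57 tipz 0.0668 [ 0.76  0.51 -1.44]
0.635 tipz 0.0633 [ 0.58 -1.44 -0.3 ]
0.7 tipz 0.0597 [ 0.66 -1.1   0.13]
-0.001 tipz 0.0594 [-1.55 -0.88  3.62]
-0.002 tipz 0.059 [-1.09 -0.13  8.23]
-0.003 tipz 0.0587 [-2.24  0.03 12.04]
15.0417
```

The tip bottomed out at 59 mm with 12 N, but the force during the descent was unclear, so I retract and look.

```bash
python3 - <<'E'
from h import *
print(arm.read_ft_force())
p=np.array(arm.read_tool_pos()); arm.line_to(p+[0,0,.05],.1); arm.line_to(G(-.02,-.01,.22),.2); arm.pause(.1)
print(arm.read_ft_force())
R,t=wristRt(); im=snapshot("wrist"); cv2.imwrite("pics/w4.png",im); print(arm.read_time())
for col,z in(("yellow",.012),("blue",.05),("red",.060)):
    for b in blobs(im,col,(250,0,500,330),100):
        q=onplane("wrist",b[2][:,0],z,R,t)-C
        print(col,b[0].round(),b[1],"x",(q@ex).min().round(4),(q@ex).max().round(4),"y",(q@ey).min().round(4),(q@ey).max().round(4))
E
```

```text
[-2.39288722  0.51861851 12.51767811]
[ 0.19676314  0.01962658 -0.10489792]
16.3833
blue [344. 154.] 3163.5 x -0.0277 0.027 y 0.0288 0.0713
red [319. 157.] 2144.0 x -0.0456 0.014 y 0.0404 0.0595
```

View pics/w4.png

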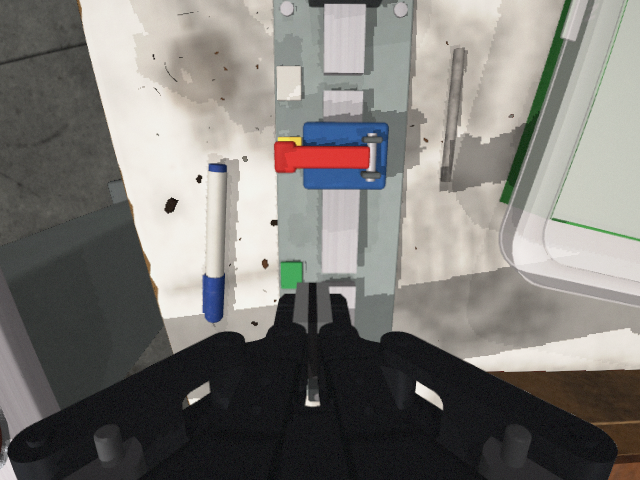

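The lever is flat: its outer edge at x=-0.0456 matches the expected -0.046. The stop is centred at y≈0.050 in the yellow notch, the robot is clear and the bystanders in view have not moved, so I hand in.

```bash
python3 -c "
from station import ticket; print(ticket.finish_job())"
```

```text
the job is handed in; nothing more can be done
None
```

The blue stop is in the yellow-tile notch and its red lever is pressed flat; I handed the job in after about 16 s of robot time, without gripping or lifting anything; the marker and steel pin had not moved, while the tape measure and tin were outside the last picture and the arm did not go near them.

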